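# Heft two battery cases and rack the loaded and the light one

## Task

The two blue battery cases look the same, but one holds a full pack and the other only a small, light one. Feel which is which by raising the handle end slightly by its handle while the plain end stays on the rubber (one or both cases), then put the heavy case in the red lane of the bamboo rack and the light case in the green lane, lid up with the handles outwards, and slide each gently home against its end board. Never tip a case steeply, press or bang it hard on the rack, and leave the other things on the table alone.

Things in the scene. Friction and masses are not known exactly. Their poses are not given: they have to be found in the camera images.
- case_a: closed blue hard plastic battery case, body 150 (x) x 60 (y) x 50 (z) mm, straight sides; looks like the other. Pack fixed at its middle, hidden: 0.79 kg in all (+-0.06) with the full pack, 0.29 (+-0.01) with the small one; one case of each. Origin: centre of the underside; x from handle end to plain end, z up. Raised by its handle, plain end resting, half its weight is on the hand
- case_b: closed blue hard plastic battery case, body 150 (x) x 60 (y) x 50 (z) mm, straight sides; looks like the other. Pack fixed at its middle, hidden: 0.79 kg in all (+-0.06) with the full pack, 0.29 (+-0.01) with the small one; one case of each. Origin: centre of the underside; x from handle end to plain end, z up. Raised by its handle, plain end resting, half its weight is on the hand
- case_a_bar (a point): middle of the cross bar of case_a's yellow D-handle: round, 8 mm thick, along the case's y, 46 mm clear between the side arms. The handle swings freely (from 0.3 rad below level to 1.5 rad up, near upright; stays as left) about a hinge at the case's -x end, 36 mm up, 45 mm from the bar. It starts 1.1 to 1.45 rad up, so the bar stands 76 to 81 mm above the table, clear above the lid
- case_b_bar (a point): middle of the cross bar of case_b's yellow D-handle: round, 8 mm thick, along the case's y, 46 mm clear between the side arms. The handle swings freely (from 0.3 rad below level to 1.5 rad up, near upright; stays as left) about a hinge at the case's -x end, 36 mm up, 45 mm from the bar. It starts 1.1 to 1.45 rad up, so the bar stands 76 to 81 mm above the table, clear above the lid
- rack: upright bamboo rack, fixed; origin under its centre, x from the open front to the end board. Floor board 8 mm thick, 200 mm wide, two lanes along x, centre lines 110 mm apart, each 68 mm wide between rails whose tops are 18 mm above the table. Lanes run from the front edge (95 mm before the origin) to the end board's face (85 mm beyond it); end board 117 mm high. Open above
- lane_red (a point): lane of the bamboo rack with red floor and end board, on the rack's +y (left) side. This point: where the origin of a case fully home lies, on the lane's centre line and its floor (8 mm above the table), 75 mm before the end board. x points to the end board, z up
- lane_green (a point): lane of the bamboo rack with green floor and end board, on the rack's -y (right) side. This point: where the origin of a case fully home lies, on the lane's centre line and its floor (8 mm above the table), 75 mm before the end board. x points to the end board, z up
- case_a_toe (a point): middle of the bottom edge of case_a's plain end, at 75 mm along x, 0 up, in the case's frame; on the table top (height 0) at the start and while only the handle end is raised
- case_b_toe (a point): middle of the bottom edge of case_b's plain end, at 75 mm along x, 0 up, in the case's frame; on the table top (height 0) at the start and while only the handle end is raised
- receiver: bystander: black receiver box 46 x 30 x 16 mm, origin under its centre
- spur_gear: bystander: steel spur gear lying flat, 55 mm across, 12 mm high, origin under its centre
- body_post: bystander: chrome body post standing on its foot, 62 mm high, foot 28 mm across, origin under its centre
- wheel: bystander: small rubber wheel with yellow hub lying flat, 70 mm across, 28 mm high, origin under its centre
- driver: bystander: screwdriver lying flat, 170 mm long, along its x, origin at its underside
- oil: bystander: small upright bottle of shock oil, 34 mm across, 95 mm high, origin under its centre
There are look-alikes about, which are no part of the job. What is shaped like the case_b but brown is not meant.

How it is judged:
On the way:
1. the handle end of a case is raised slightly by its handle (case tilted 0.03 to 0.2 rad) while its other end still rests on the table (((angle between case_a's own z axis and vertical between 0.03 and 0.2 rad and height (world z) of case_a_toe below 0.004 m and contact force between the fingers and case_a above 0.5 N) or (angle between case_b's own z axis and vertical between 0.03 and 0.2 rad and height (world z) of case_b_toe below 0.004 m and contact force between the fingers and case_b above 0.5 N))), for 0.3 s.
At the end, for the whole second after the job is handed in: heavy case (rests with over 4.8 N) home in the red lane, light case in the green: each flat, lid up, handle outwards, still, within 4 mm of touching the end board, 6 mm of the lane's centre line and 0.08 rad of its direction (((x of case_a in the frame of lane_red between -0.004 and 0.004 m and y of case_a in the frame of lane_red between -0.006 and 0.006 m and z of case_a in the frame of lane_red between -0.003 and 0.003 m and angle between each of case_a, case_b's own z axis and vertical below 0.05 rad and angle between the x axis of case_a and the x axis of lane_red, either way round below 0.08 rad and linear speed of each of case_a, case_b below 0.01 m/s and contact force between case_a and rack above 4.8 N and x of case_a_bar in the frame of lane_red below -0.06 m and x of case_b in the frame of lane_green between -0.004 and 0.004 m and y of case_b in the frame of lane_green between -0.006 and 0.006 m and z of case_b in the frame of lane_green between -0.003 and 0.003 m and angle between the x axis of case_b and the x axis of lane_green, either way round below 0.08 rad and contact force between case_b and rack below 4.8 N and x of case_b_bar in the frame of lane_green below -0.06 m) or (x of case_b in the frame of lane_red between -0.004 and 0.004 m and y of case_b in the frame of lane_red between -0.006 and 0.006 m and z of case_b in the frame of lane_red between -0.003 and 0.003 m and angle between each of case_b, case_a's own z axis and vertical below 0.05 rad and angle between the x axis of case_b and the x axis of lane_red, either way round below 0.08 rad and linear speed of each of case_b, case_a below 0.01 m/s and contact force between case_b and rack above 4.8 N and x of case_b_bar in the frame of lane_red below -0.06 m and x of case_a in the frame of lane_green between -0.004 and 0.004 m and y of case_a in the frame of lane_green between -0.006 and 0.006 m and z of case_a in the frame of lane_green between -0.003 and 0.003 m and angle between the x axis of case_a and the x axis of lane_green, either way round below 0.08 rad and contact force between case_a and rack below 4.8 N and x of case_a_bar in the frame of lane_green below -0.06 m))).
It fails at once if a case is tipped by more than 0.35 rad (angle between any of case_a, case_b's own z axis and vertical above 0.35 rad).
It fails at once if a case is pressed on or banged against the rack with more than 80 N (contact force between any of case_a, case_b and rack above 80 N).
It fails at once if a bystander is moved by more than 20 mm (distance of any of receiver, spur_gear, body_post, wheel, driver, oil from where it was at the start of the episode above 0.02 m).
It also fails if it takes over 72 s, if anything falls off the work surface, if the arm or the gripper's body presses on something with over 40 N, if the wrist force passes 120 N, or if a joint passes its speed limit or range.

## Robot

A 6-joint arm with a two-finger parallel gripper is mounted at the origin on the work surface. World frame = base frame: x ahead of the robot, y to its left, z up, the work surface at z = 0. Lengths are in m, angles in rad, forces in N, time in s.
With the tool pointing down it reaches from about 0.3 to 0.775 m from the base axis. Payload 14.6 kg.
Tool frame: the origin (TCP) lies at the very end of the fingers, on their centre line; the grasp point (between the pads) lies 19 mm behind it; z points along the fingers, y is the line along which they close (so a half turn about z gives the same grasp; the last joint's range is limited). The gripper opens to 94 mm and grips with 3 to 60 N. Pads are 16 mm wide; open, the fingers measure 119 mm over their backs; the gripper's body (75 mm by 177 mm) begins 78 mm behind the grasp point.
Start: joints at [-1.347, 0.3, 1.521, -0, 1.321, -0.067], TCP at [0.158, -0.527, 0.205] pointing down, gripper open.
Joint ranges: [-3.03, 3.03], [-0.79, 2.21], [0.23, 2.52], [-1.04, 4.18], [0, 3.07], [-2.55, 2.55]. Speed limits (rad/s): [2.22, 2.22, 2.57, 3.14, 3.14, 3.14].

## Interface

Orientations are given as [roll, pitch, yaw] about the fixed x, y, z axes, in that order (R = Rz(yaw) Ry(pitch) Rx(roll)).
In Python, from station import ctrl, cams gives the robot as it stands. The module is installed in compiled form; this text tells all that it offers.
- The arm moves only by the tool arm_command, never from a script. Its argument "plan" is a list that holds one entry, the list of rows, each a list of 7 numbers: the shift along the tool's x, y, z in normalised numbers (1 is 60 cm), then the turn, a rotation vector about the tool's x, y, z in a scale on which 1.0 is 2 pi rad, then the closure, from -1 (fully open) to 1 (shut). A call has 1 to 12 rows; each row is the pose to reach, as a shift and turn from the pose commanded when the call began, along the tool's axes at that moment; what a row does not reach only later rows make up. A row lasts 1/10 s, in which the tool goes at most 50 mm and 8.59 degrees, less where a joint would pass 70% of its speed; a pose out of reach is approached as far as the arm can. A call with a gripper value outside its range is refused whole. The fingers move at their own pace and stop on an object; "squeeze" is the grip in N (left out, the last holds). Time passes only in rows, so rows that repeat a pose let the fingers close. It gives the time, the measured TCP pose, the force, the opening and the grip force at its end, in the units of the state.
- ctrl.get_obs(): the state, without advancing time (a new reading comes with each control period).
- cams.camera(name): name is "scene" or "side" or "wrist"; returns (picture, depth): 400x640x3 uint8, blue, green, red; 400x640 float32, m along the optical axis (not along the pixel's ray), 0 where there is no reading.
- cams.camera_info(name): a dict with "fx", "fy", "cx", "cy" (pixels), "world_to_cam" (4x4, takes a point from world to camera coordinates). Camera axes: x right, y down, z forward; pixel columns grow to the right and rows downward; lengths in m; the calibration is good to about 2 mm. A picture is of the moment at which its call begins: read the wrist's pose just before it. camera_info takes no time and is no camera call; for the wrist camera it gives the pose at the moment of the call.
- ctrl.hand_in(): hands the job in; it is judged then, once.
The state is a dict: "time_s": time; "qpos": joint angles; "joint_vel": joint speeds; "tau": joint torques, N m; "ee_pos": TCP position; "eef_rot": TCP orientation; "force": force on the tool from outside, world axes, zero at the start; "moment": the same for the moment, N m; "grip_width": finger opening in m; "grip_force": force on a finger pad.
Only numpy, scipy, OpenCV 4.12 (cv2) and the standard library are available. Lean on these libraries where they do the work, as an engineer would, in place of code of your own. Each camera call takes 0.05 s, during which the arm holds its last target. There are 200 camera calls.

## Working session

There is one attempt and no reset: what is moved stays moved. The work goes in short steps, Python scripts to look and compute and a tool call to move; the robot and the scene stay as the last step left them, time stands still between calls to the robot, and variables do not carry over. Pictures are saved under pics/ and viewed, at most 10 in all, crops included, and the job is handed in when it is done.

Besides the shell and the picture viewer there is one more tool, called after ">>>" as name(argument=value, ...), one argument or row to a line, values as JSON. arm_command: Moves the arm, as the interface text tells. Its arguments: {"type":"object","properties":{"plan":{"type":"array"},"squeeze":{"type":"number"}},"required":["plan"]}

```bash
mkdir -p pics
cat > h.py <<'E'
import numpy as np, cv2
from station import ctrl, cams
from scipy.spatial.transform import Rotation as R
def pts(n):
    im,d=cams.camera(n); i=cams.camera_info(n)
    v,u=np.mgrid[:400,:640]
    c=np.stack([(u-i['cx'])/i['fx']*d,(v-i['cy'])/i['fy']*d,d,np.ones_like(d)],-1)
    w=c@np.linalg.inv(np.array(i['world_to_cam'])).T
    w[d==0]=np.nan
    return im,w[...,:3]
E
python3 - <<'E'
from h import *
for n in ('scene','side'):
    im,w=pts(n); cv2.imwrite(f'pics/{n}0.png',im); np.savez(f'{n}0.npz',im=im,w=w)
    i=cams.camera_info(n); print(n,i['fx'],i['fy'],i['cx'],i['cy'],np.linalg.inv(np.array(i['world_to_cam'])).round(3).tolist())
print(ctrl.get_obs())
E
```

```text
scene 468.56351971671194 468.56351971671194 312.81261794739754 196.03060618444593 [[0.78, 0.342, -0.524, 1.158], [0.626, -0.418, 0.658, -0.845], [0.006, -0.842, -0.54, 0.707], [0.0, 0.0, 0.0, 1.0]]
side 509.9039750247397 509.9039750247397 318.1917339823009 188.94008015679205 [[-0.938, -0.24, 0.25, 0.236], [-0.346, 0.637, -0.688, 0.768], [0.006, -0.732, -0.681, 0.893], [0.0, 0.0, 0.0, 1.0]]
{'time_s': 0.1, 'qpos': array([-1.34659463e+00,  3.00422348e-01,  1.52149999e+00,  1.35589640e-06,
        1.32074247e+00, -6.66283195e-02]), 'joint_vel': array([ 7.15870254e-04, -2.21648990e-03, -2.38490003e-03, -5.58418306e-05,
        9.14727157e-04, -6.60231345e-04]), 'tau': array([ 1.25175768e-03, -5.32645404e+01, -3.53283691e+01,  7.09282723e-02,
        2.35116330e-02, -5.90768650e-05]), 'ee_pos': array([ 0.15764031, -0.52667437,  0.20494739]), 'eef_rot': array([-3.14052297e+00, -7.26933399e-05,  2.90829641e-01]), 'force': array([-0.41859145,  0.72380971,  0.07165667]), 'moment': array([-0.0227154 ,  0.02753885,  0.00944304]), 'grip_force': 0.0, 'grip_width': 0.0938913894997192}
```

View pics/scene0.png

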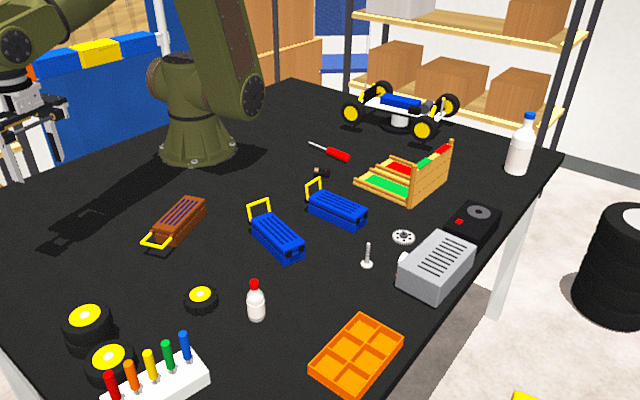

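View pics/side0.png

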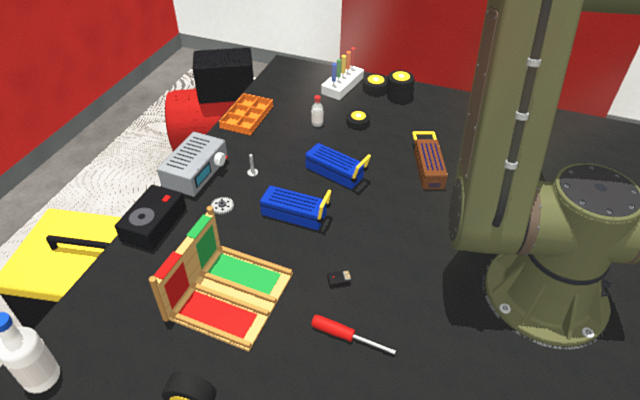

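Two blue cases fit: scene (275,237) / side (337,165), and scene (335,208) / side (295,207). Each has a yellow handle. The brown one at scene (180,222) is the look-alike, and the blue block at (400,102) sits on the toy car, so it isn't a case. Next I'll measure and make one confirming crop.

```bash
cat > m.py <<'E'
from h import *
from scipy.ndimage import label
def seg(im,w,name):
    hsv=cv2.cvtColor(im,cv2.COLOR_BGR2HSV)
    H,S,V=[hsv[...,k].astype(int) for k in range(3)]
    ok=np.isfinite(w[...,2])&(w[...,0]>.1)&(w[...,0]<.9)&(abs(w[...,1])<.6)
    for col,lo,hi in (('blue',105,128),('yellow',22,32),('red',0,6),('green',50,80)):
        m=(H>=lo)&(H<=hi)&(S>150)&(V>60)&ok
        L,n=label(m,np.ones((3,3)))
        for k in range(1,n+1):
            q=L==k
            if q.sum()<25: continue
            p=w[q]; v,u=np.nonzero(q)
            top=p[p[:,2]>np.percentile(p[:,2],90)-.006][:,:2] if col=='blue' else p[:,:2]
            r=cv2.minAreaRect((top*1000).astype(np.float32))
            print(name,col,q.sum(),'px',int(u.mean()),int(v.mean()),'mean',p.mean(0).round(3),'z',np.percentile(p[:,2],[5,50,95]).round(3),'rect',np.round(r[0],1),np.round(r[1],1),round(r[2],1))
if __name__=='__main__':
    for n in ('scene','side'):
        z=np.load(n+'0.npz'); seg(z['im'],z['w'],n)
    z=np.load('side0.npz'); cv2.imwrite('pics/c1.png',cv2.resize(z['im'][120:360,140:400],None,fx=2.5,fy=2.5,interpolation=cv2.INTER_CUBIC))
E
python3 m.py
```

```text
scene blue 343 px 397 101 mean [0.409 0.572 0.097] z [0.083 0.1   0.105] rect [410.9 580.4] [138.5  45.9] 6.9
scene blue 65 px 529 115 mean [0.862 0.511 0.186] z [0.178 0.187 0.191] rect [860.7 514.4] [26.6 28.7] 35.2
scene blue 1605 px 336 210 mean [ 0.595 -0.04   0.036] z [0.005 0.046 0.052] rect [587.9 -30.6] [ 63.1 150.3] 89.7
scene blue 1758 px 277 237 mean [ 0.556 -0.222  0.038] z [0.005 0.049 0.052] rect [ 545.9 -213.1] [ 60.6 151.9] 74.6
scene blue 262 px 184 343 mean [ 0.671 -0.571  0.083] z [0.003 0.089 0.111] rect [ 673.5 -573.1] [13.7 12.8] 35.1
scene yellow 40 px 361 95 mean [0.299 0.504 0.11 ] z [0.098 0.109 0.123] rect [299.  505.7] [32.9 15.3] 81.1
scene yellow 56 px 432 110 mean [0.558 0.541 0.11 ] z [0.095 0.11  0.123] rect [556.3 553.7] [12.6 68.5] 10.9
scene yellow 170 px 350 112 mean [0.309 0.427 0.072] z [0.049 0.072 0.094] rect [308.6 427.8] [53.8 14.1] 4.4
scene yellow 210 px 421 130 mean [0.566 0.458 0.072] z [0.05  0.072 0.095] rect [566.1 458.4] [52.4 15.3] 4.3
scene yellow 142 px 312 185 mean [ 0.493 -0.012  0.058] z [-0.     0.069  0.085] rect [465.4  21.
[... 2557 characters left out ...]
1 0.123] rect [755.1 250.9] [ 58.6 165.9] 47.1
side red 580 px 176 285 mean [0.707 0.29  0.06 ] z [0.025 0.061 0.095] rect [706.3 289.1] [64.3  5.3] 87.9
side red 1813 px 217 313 mean [0.621 0.292 0.009] z [0.006 0.009 0.011] rect [622.7 293.2] [ 63.5 149.4] 88.0
side red 596 px 332 327 mean [0.393 0.247 0.02 ] z [0.001 0.022 0.027] rect [397.3 243.9] [29.4 94.5] 79.0
side green 199 px 198 226 mean [0.71  0.181 0.121] z [0.118 0.121 0.123] rect [710.  179.3] [61.6 19.7] 87.2
side green 387 px 205 246 mean [0.702 0.18  0.06 ] z [0.027 0.06  0.092] rect [702.3 179.1] [59.6  4.9] 87.6
side green 1317 px 244 273 mean [0.617 0.182 0.009] z [0.006 0.009 0.012] rect [618.  182.1] [ 56.8 146.7] 87.3
```

View pics/c1.png

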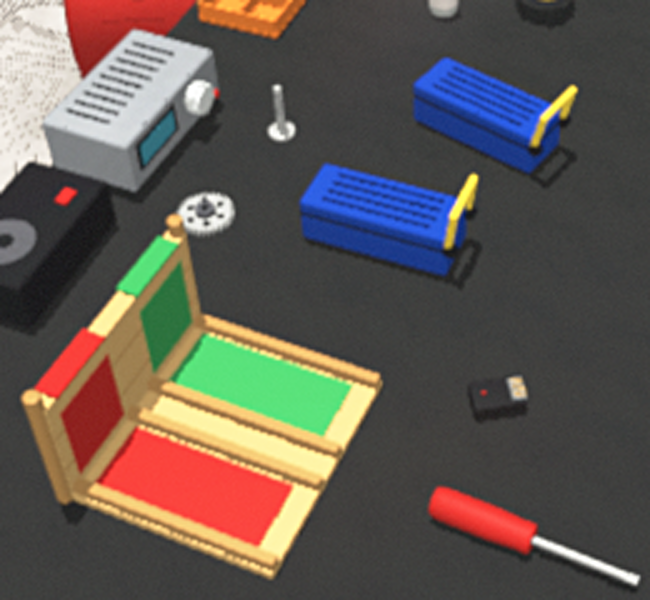

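The crop shows the two blue cases with yellow handles raised outwards, at side (337,165) and (295,207). The rack has its green lane nearer the cases and its red lane farther left. Both views agree on lids at z≈0.05. Now I'll locate the bars and plan the hand move above case 1, the one at -y.

```bash
cat >> h.py <<'E'
def plan(x,y,z,yaw):
    o=ctrl.get_obs(); r0=R.from_euler('xyz',o['eef_rot'])
    r1=R.from_euler('xyz',[np.pi,0,yaw])
    print('now',o['time_s'],o['ee_pos'].round(4),o['eef_rot'].round(3),'F',o['force'].round(2))
    print('shift mm',(r0.inv().apply(np.array([x,y,z])-o['ee_pos'])*1000).round(1),'rotvec',(r0.inv()*r1).as_rotvec().round(3))
E
python3 - <<'E'
from h import *
for n in ('scene','side'):
    z=np.load(n+'0.npz'); im,w=z['im'],z['w']
    h=cv2.cvtColor(im,cv2.COLOR_BGR2HSV).astype(int)
    m=(h[...,0]>=20)&(h[...,0]<=34)&(h[...,1]>120)&(w[...,2]>.07)&(w[...,2]<.1)
    for c,b in (('P',(.47,-.19)),('Q',(.51,-.03))):
        q=w[m&(np.hypot(w[...,0]-b[0],w[...,1]-b[1])<.05)]
        print(n,c,len(q),q.mean(0).round(4),q[:,2].max().round(4),q.min(0).round(3),q.max(0).round(3))
plan(.46,-.19,.17,1.31)
E
```

```text
scene P 96 [ 0.4646 -0.1913  0.0805] 0.0863 [ 0.454 -0.22   0.071] [ 0.476 -0.162  0.086]
scene Q 71 [ 0.5079 -0.0328  0.081 ] 0.0864 [ 0.501 -0.062  0.071] [0.512 0.    0.086]
side P 62 [ 0.4633 -0.1872  0.0817] 0.0858 [ 0.454 -0.218  0.071] [ 0.474 -0.157  0.086]
side Q 74 [ 0.5061 -0.0236  0.0825] 0.089 [ 0.502 -0.057  0.072] [0.511 0.005 0.089]
now 0.1 [ 0.1576 -0.5267  0.2049] [-3.141 -0.     0.291] F [-0.42  0.72  0.07]
shift mm [ 386.2 -235.8   35.2] rotvec [-1.000e-03 -1.000e-03 -1.019e+00]
```

The manual's scale: shifts go in shares of 60 cm and turns go in shares of 2 pi rad. Converting my numbers, 386 mm is 0.6433, -236 mm is -0.3933, -1.019 rad is -0.1622.

>>> arm_command(
  plan=[
    [[0.6433,-0.3933,0.0583,0,0,-0.1622,-1],[0.6433,-0.3933,0.0583,0,0,-0.1622,-1],[0.6433,-0.3933,0.0583,0,0,-0.1622,-1],[0.6433,-0.3933,0.0583,0,0,-0.1622,-1],[0.6433,-0.3933,0.0583,0,0,-0.1622,-1],[0.6433,-0.3933,0.0583,0,0,-0.1622,-1],[0.6433,-0.3933,0.0583,0,0,-0.1622,-1],[0.6433,-0.3933,0.0583,0,0,-0.1622,-1],[0.6433,-0.3933,0.0583,0,0,-0.1622,-1],[0.6433,-0.3933,0.0583,0,0,-0.1622,-1],[0.6433,-0.3933,0.0583,0,0,-0.1622,-1],[0.6433,-0.3933,0.0583,0,0,-0.1622,-1]],
  ],
  squeeze=20,
)

```text
time_s: 1.3
ee_pos: [0.4593, -0.1908, 0.1704]
eef_rot: [-3.141, 0.0, 1.309]
force: [-0.7, -0.4, -1.0]
grip_width: 0.0938
grip_force: 0.0
```

Run:
```python
from h import *
plan(.4635,-.189,.061,1.31)
im,w=pts('wrist'); cv2.imwrite('pics/w1.png',im); np.savez('w1.npz',im=im,w=w)
import m; m.seg(im,w,'wrist')
```

```text
now 1.3 [ 0.4593 -0.1908  0.1704] [-3.141  0.     1.309] F [-0.69 -0.39 -0.97]
shift mm [  2.8   3.7 109.3] rotvec [-0.     0.    -0.001]
wrist blue 2621 px 398 16 mean [ 0.573 -0.055  0.037] z [0.009 0.044 0.051] rect [565.9 -56.9] [ 27.5 113.6] 75.7
wrist blue 33 px 354 1 mean [ 0.534 -0.036  0.05 ] z [0.05  0.05  0.052] rect [535.3 -35.9] [10.8  3.2] 1.8
wrist blue 6786 px 404 185 mean [ 0.545 -0.208  0.048] z [0.029 0.05  0.051] rect [ 544.5 -209.5] [ 59.3 148.8] 75.0
wrist blue 153 px 220 339 mean [ 0.311 -0.327  0.051] z [0.05  0.051 0.052] rect [ 310.8 -327.4] [ 5.1 70.3] 20.6
wrist blue 137 px 231 337 mean [ 0.323 -0.327  0.05 ] z [0.05  0.051 0.052] rect [ 323.3 -327.7] [ 4.9 61.6] 19.0
wrist blue 117 px 241 334 mean [ 0.336 -0.327  0.051] z [0.049 0.051 0.052] rect [ 336.  -327.5] [ 4.4 53.8] 20.8
wrist blue 136 px 210 343 mean [ 0.301 -0.325  0.056] z [0.049 0.051 0.052] rect [ 358.2 -246. ] [238.9  52. ] 54.4
wrist yellow 115 px 331 31 mean [ 0.507 -0.058  0.065] z [0.045 0.066 0.082] rect [505.9 -48.3] [10.9 22.7] 8.9
wrist yellow 131 px 323 162 mean [ 0.473 -0.163  0.068] z [0.001 0.075 0.084] rect [ 468.8 -172.2] [30.3 14.4] 65.2
wrist yellow 176 px 321 210 mean [ 0.46  -0.204  0.074] z [0.05  0.082 0.084] rect [ 461.6 -203.9] [25.7 15. ] 74.8
```

View pics/w1.png

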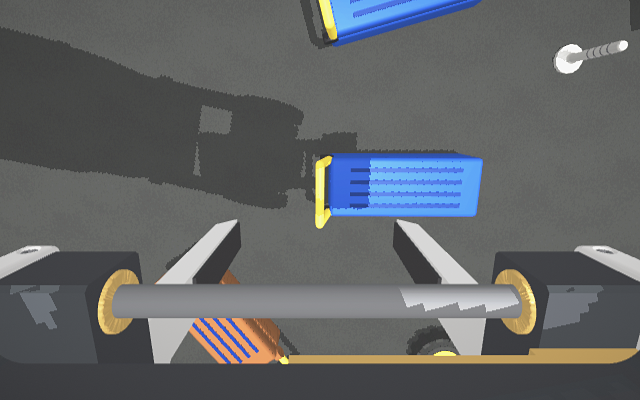

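The wrist view shows case 1's bar at (321,190), midway between the fingers, with the lid centred at (404,185). I'll lower onto the bar and close.

In the tool's units: 109 mm is 0.1817, 100 mm is 0.1667.

>>> arm_command(
  plan=[
    [[0.005,0.0067,0.0667,0,0,0,-1],[0.005,0.0067,0.1333,0,0,0,-1],[0.005,0.0067,0.1667,0,0,0,-1],[0.005,0.0067,0.1817,0,0,0,-1],[0.005,0.0067,0.1817,0,0,0,1],[0.005,0.0067,0.1817,0,0,0,1],[0.005,0.0067,0.1817,0,0,0,1],[0.005,0.0067,0.1817,0,0,0,1],[0.005,0.0067,0.1817,0,0,0,1],[0.005,0.0067,0.1817,0,0,0,1],[0.005,0.0067,0.1817,0,0,0,1],[0.005,0.0067,0.1817,0,0,0,1]],
  ],
  squeeze=20,
)

```text
time_s: 2.55
ee_pos: [0.4645, -0.1882, 0.0615]
eef_rot: [3.142, -0.0, 1.31]
force: [0.7, 0.6, 0.5]
grip_width: 0.0337
grip_force: 0.0
```

>>> arm_command(
  plan=[
    [[0,0,0,0,0,0,1],[0,0,0,0,0,0,1],[0,0,0,0,0,0,1],[0,0,0,0,0,0,1],[0,0,0,0,0,0,1],[0,0,0,0,0,0,1],[0,0,0,0,0,0,1]],
  ],
)

```text
time_s: 3.25
ee_pos: [0.4644, -0.1883, 0.0614]
eef_rot: [-3.142, -0.0, 1.31]
force: [0.2, -0.0, 0.3]
grip_width: 0.0074
grip_force: 20.0
```

In the tool's units: -14 mm is -0.0233, -12 mm is -0.02.

>>> arm_command(
  plan=[
    [[0,0,-0.005,0,0,0,1],[0,0,-0.01,0,0,0,1],[0,0,-0.015,0,0,0,1],[0,0,-0.02,0,0,0,1],[0,0,-0.0233,0,0,0,1],[0,0,-0.0233,0,0,0,1],[0,0,-0.0233,0,0,0,1],[0,0,-0.0233,0,0,0,1],[0,0,-0.0233,0,0,0,1]],
  ],
)

```text
time_s: 4.15
ee_pos: [0.4644, -0.1882, 0.0753]
eef_rot: [-3.141, -0.0, 1.31]
force: [-0.3, -0.1, -2.3]
grip_width: 0.0074
grip_force: 20.0
```

Run:
```python
from h import *
F=[]
for k in range(5):
    im,w=pts('scene'); F.append(ctrl.get_obs()['force'])
print(np.round(F,2).tolist(),np.mean(F,0).round(2))
import m; m.seg(im,w,'s')
```

```text
[[-0.29, -0.4, -1.17], [0.19, -0.13, -1.46], [0.39, 0.53, -1.32], [0.18, 0.02, -2.06], [-0.22, -0.49, -0.87]] [ 0.05 -0.09 -1.37]
s blue 345 px 397 101 mean [0.409 0.572 0.097] z [0.081 0.1   0.105] rect [411.4 580.2] [140.6  48.4] 7.4
s blue 64 px 529 115 mean [0.862 0.511 0.186] z [0.179 0.187 0.191] rect [861.7 513.7] [28.  25.7] 43.8
s blue 1614 px 337 210 mean [ 0.595 -0.04   0.036] z [0.005 0.046 0.052] rect [587.7 -30.5] [151.   63.3] 0.9
s blue 1831 px 276 235 mean [ 0.554 -0.221  0.045] z [0.009 0.052 0.063] rect [ 530.8 -208.4] [ 60.3 133.4] 75.3
s blue 259 px 184 344 mean [ 0.671 -0.571  0.083] z [0.003 0.087 0.111] rect [ 672.9 -572.5] [13.  15.9] 53.2
s yellow 41 px 361 95 mean [0.299 0.504 0.11 ] z [0.098 0.11  0.124] rect [298.9 503.9] [31.3 17.8] 89.6
s yellow 53 px 432 110 mean [0.558 0.542 0.11 ] z [0.094 0.111 0.124] rect [554.3 556.9] [12.3 76.9] 12.6
s yellow 172 px 350 112 mean [0.309 0.427 0.072] z [0.05  0.073 0.095] rect [308.4 426.2] [54.2 14.5] 6.4
s yellow 212 px 421 130 mean [0.566 0.459 0.072] z [0.05  0.072 0.094] rect [566.  457.5] [54.9 16.4] 2.7
s ye
[... 727 characters left out ...]
   0.019  0.027] rect [377.4 259.7] [ 66.4 122.5] 82.9
s red 175 px 399 167 mean [0.588 0.295 0.011] z [0.006 0.009 0.012] rect [639.8 239.2] [ 68.6 244.2] 44.9
s red 37 px 458 220 mean [0.864 0.082 0.057] z [0.054 0.057 0.059] rect [863.2  82.9] [14.9 32. ] 1.5
s red 100 px 253 283 mean [ 0.657 -0.395  0.081] z [0.001 0.093 0.096] rect [ 625.9 -367. ] [ 19.5 124.7] 48.7
s green 92 px 422 162 mean [0.701 0.198 0.11 ] z [0.001 0.12  0.122] rect [662.4 286.4] [ 35.  300.1] 25.2
s green 391 px 388 185 mean [0.611 0.187 0.009] z [0.006 0.009 0.011] rect [628.7 182.7] [ 70.6 179.4] 73.1
s green 73 px 169 349 mean [ 0.657 -0.591  0.077] z [0.001 0.086 0.111] rect [ 621.3 -575. ] [ 13.4 116.5] 65.9
```

The hand carries about 1.4–1.6 N at roughly 0.09 rad tilt, so case 1 is the light one (a full pack would be about 3.9 N). It goes in green. I'll lower it, release, rise and turn.

In the tool's units: -80 mm is -0.1333, -30 mm is -0.05.

>>> arm_command(
  plan=[
    [[0,0,0.0067,0,0,0,1],[0,0,0.0133,0,0,0,1],[0,0,0.0183,0,0,0,1],[0,0,0.0233,0,0,0,1],[0,0,0.0233,0,0,0,1],[0,0,0.0233,0,0,0,-1],[0,0,0.0233,0,0,0,-1],[0,0,0.0233,0,0,0,-1],[0,0,0.0233,0,0,0,-1],[0,0,0.0233,0,0,0,-1],[0,0,-0.05,0,0,0,-1],[0,0,-0.1333,0,0,0,-1]],
  ],
)

```text
time_s: 5.6
ee_pos: [0.4635, -0.1878, 0.1554]
eef_rot: [-3.138, -0.001, 1.31]
force: [0.3, 0.5, 0.6]
grip_width: 0.0598
grip_force: 0.0
```

Run:
```python
from h import *
plan(.545,-.2095,.17,2.88)
```

```text
now 5.6 [ 0.4635 -0.1878  0.1554] [-3.138e+00 -1.000e-03  1.310e+00] F [0.34 0.5  0.57]
shift mm [  0.1  84.2 -14.9] rotvec [-0.002 -0.004 -1.57 ]
```

In the tool's units: 84 mm is 0.14, -15 mm is -0.025, -1.57 rad is -0.2499.

>>> arm_command(
  plan=[
    [[0,0.14,-0.025,0,0,-0.0239,-1],[0,0.14,-0.025,0,0,-0.0477,-1],[0,0.14,-0.025,0,0,-0.0716,-1],[0,0.14,-0.025,0,0,-0.0955,-1],[0,0.14,-0.025,0,0,-0.1194,-1],[0,0.14,-0.025,0,0,-0.1432,-1],[0,0.14,-0.025,0,0,-0.1671,-1],[0,0.14,-0.025,0,0,-0.191,-1],[0,0.14,-0.025,0,0,-0.2149,-1],[0,0.14,-0.025,0,0,-0.2387,-1],[0,0.14,-0.025,0,0,-0.2499,-1],[0,0.14,-0.025,0,0,-0.2499,-1]],
  ],
)

```text
time_s: 6.8
ee_pos: [0.5456, -0.2099, 0.1704]
eef_rot: [3.142, -0.0, 2.881]
force: [0.8, -0.2, -0.3]
grip_width: 0.094
grip_force: 0.0
```

```bash
cat > blue.py <<'E'
from h import *
import m
plan(.545,-.2095,.024,2.88)
for n in ('wrist','scene','side'):
    im,w=pts(n); np.savez('l_'+n,im=im,w=w)
    h=cv2.cvtColor(im,cv2.COLOR_BGR2HSV).astype(int)
    q=(h[...,0]>=105)&(h[...,0]<=128)&(h[...,1]>120)&(w[...,2]>.042)&(w[...,2]<.07)&(w[...,0]>.4)
    L,k=m.label(q,np.ones((3,3)))
    for j in range(1,k+1):
        p=w[L==j]
        if len(p)<200: continue
        r=cv2.minAreaRect((p[:,:2]*1000).astype(np.float32)); print(n,len(p),np.round(r[0],1),np.round(r[1],1),round(r[2],1),np.percentile(p[:,2],[5,50,95]).round(3))
E
python3 blue.py
```

```text
now 6.8 [ 0.5456 -0.2099  0.1704] [ 3.142 -0.     2.881] F [ 0.83 -0.18 -0.3 ]
shift mm [  0.7   0.3 146.4] rotvec [ 0.    -0.     0.001]
wrist 8966 [586.9 -28.4] [ 60.6 146.6] 89.7 [0.048 0.05  0.051]
wrist 8632 [ 543.4 -209.5] [ 59.9 149. ] 74.7 [0.048 0.05  0.051]
scene 870 [583.5 -31. ] [ 64.7 159.3] 89.3 [0.045 0.05  0.052]
scene 1085 [ 544.6 -211.9] [ 60.8 152.4] 74.8 [0.046 0.05  0.052]
side 838 [ 549.3 -210.4] [ 64.6 144.9] 74.6 [0.045 0.05  0.053]
side 1133 [589.2 -28. ] [145.8  64.1] 0.6 [0.045 0.05  0.053]
```

In the tool's units: 146 mm is 0.2433, 135 mm is 0.225.

>>> arm_command(
  plan=[
    [[0.0017,0,0.0667,0,0,0,-1],[0.0017,0,0.1333,0,0,0,-1],[0.0017,0,0.1917,0,0,0,-1],[0.0017,0,0.225,0,0,0,-1],[0.0017,0,0.2433,0,0,0,-1],[0.0017,0,0.2433,0,0,0,1],[0.0017,0,0.2433,0,0,0,1],[0.0017,0,0.2433,0,0,0,1],[0.0017,0,0.2433,0,0,0,1],[0.0017,0,0.2433,0,0,0,1],[0.0017,0,0.2433,0,0,0,1],[0.0017,0,0.2433,0,0,0,1]],
  ],
  squeeze=30,
)

```text
time_s: 8.15
ee_pos: [0.545, -0.2098, 0.0253]
eef_rot: [-3.141, 0.001, 2.88]
force: [-0.2, 0.1, 6.1]
grip_width: 0.0596
grip_force: 30.0
```

>>> arm_command(
  plan=[
    [[0,0,-0.0083,0,0,0,1],[0,0,-0.025,0,0,0,1],[0,0,-0.05,0,0,0,1],[0,0,-0.0833,0,0,0,1],[0,0,-0.125,0,0,0,1],[0,0,-0.15,0,0,0,1],[0,0,-0.15,0,0,0,1],[0,0,-0.15,0,0,0,1]],
  ],
)

```text
time_s: 8.95
ee_pos: [0.5444, -0.2096, 0.1141]
eef_rot: [3.142, -0.0, 2.88]
force: [-0.9, 0.2, -3.0]
grip_width: 0.06
grip_force: 30.0
```

Run:
```python
from h import *
xr=np.array([.9993,-.037])
g=np.array([.7023,.1791])-.075*xr; t=g-.022*xr
print(g,t)
plan(t[0],t[1],.115,np.pi-.037)
im,w=pts('scene')
v,u=np.nonzero((w[...,2]>.1)&(w[...,2]<.16)&(abs(w[...,0]-.545)<.09)&(abs(w[...,1]+.21)<.07))
h=cv2.cvtColor(im,cv2.COLOR_BGR2HSV).astype(int)
q=(h[...,0]>=105)&(h[...,0]<=128)&(h[...,1]>120)&(w[...,2]>.06)&(abs(w[...,0]-.545)<.1)&(abs(w[...,1]+.21)<.1)
p=w[q]; print(np.percentile(p[:,2],[50,80,95]))
# lid tilt
p=p[p[:,2]>.12]; A=np.c_[p[:,:2],np.ones(len(p))]; print(len(p),np.linalg.lstsq(A,p[:,2],rcond=None)[0])
```

```text
[0.6273525 0.181875 ] [0.6053679 0.182689 ]
now 8.95 [ 0.5444 -0.2096  0.1141] [ 3.142 -0.     2.88 ] F [-0.87  0.16 -3.03]
shift mm [ 42.7 394.7  -0.9] rotvec [ 0.    -0.    -0.225]
[0.1372315  0.1395886  0.14070974]
1073 [-0.00990177  0.02272449  0.15010589]
```

The lifted case reads 3.0 N, so it is the light one, and it hangs level. I'll carry it high over to the green lane.

In the tool's units: 395 mm is 0.6583, 350 mm is 0.5833, -0.225 rad is -0.0358.

>>> arm_command(
  plan=[
    [[0,0,-0.0667,0,0,0,1],[0,0.05,-0.1,0,0,0,1],[0.0167,0.1167,-0.1,0,0,-0.0064,1],[0.0333,0.1833,-0.1,0,0,-0.0127,1],[0.05,0.25,-0.1,0,0,-0.0191,1],[0.0583,0.3167,-0.1,0,0,-0.0255,1],[0.0667,0.3833,-0.1,0,0,-0.0318,1],[0.0717,0.45,-0.1,0,0,-0.0358,1],[0.0717,0.5167,-0.1,0,0,-0.0358,1],[0.0717,0.5833,-0.1,0,0,-0.0358,1],[0.0717,0.6583,-0.1,0,0,-0.0358,1],[0.0717,0.6583,-0.1,0,0,-0.0358,1]],
  ],
)

```text
time_s: 10.2
ee_pos: [0.6051, 0.1875, 0.1724]
eef_rot: [3.141, -0.002, 3.109]
force: [-0.4, -1.4, -3.1]
grip_width: 0.0597
grip_force: 30.0
```

Run:
```python
from h import *
import m
im,w=pts('wrist'); cv2.imwrite('pics/w2.png',im); np.savez('w2.npz',im=im,w=w)
m.seg(im,w,'wrist')
plan(.6054,.1827,.045,np.pi-.037)
```

```text
wrist blue 9694 px 102 173 mean [ 0.581 -0.026  0.049] z [0.043 0.05  0.052] rect [585.  -29.5] [ 61.5 148.9] 89.8
wrist blue 2078 px 144 168 mean [ 0.581 -0.     0.02 ] z [0.006 0.02  0.031] rect [ 5.851e+02 -5.000e-01] [146.3   3.7] 0.0
wrist blue 20018 px 316 192 mean [0.574 0.187 0.197] z [0.196 0.197 0.198] rect [577.2 186.3] [59.8 96.7] 88.1
wrist blue 3712 px 316 335 mean [0.658 0.184 0.197] z [0.196 0.197 0.198] rect [658.5 183.6] [60.  28.3] 87.6
wrist yellow 1295 px 315 89 mean [0.524 0.188 0.212] z [0.191 0.222 0.231] rect [516.5 215.4] [116.2  29.4] 89.6
wrist yellow 590 px 76 95 mean [ 0.507 -0.024  0.066] z [0.045 0.067 0.083] rect [505.4 -67. ] [137.6  13.3] 88.1
wrist yellow 25 px 40 86 mean [ 0.501 -0.039  0.083] z [0.083 0.083 0.084] rect [500.9 -39.5] [19.7  1. ] 88.2
wrist yellow 2320 px 617 142 mean [0.565 0.457 0.07 ] z [0.049 0.071 0.087] rect [564.9 457.6] [51.2  5.4] 7.7
wrist red 365 px 364 6 mean [0.43  0.238 0.019] z [0.008 0.021 0.026] rect [428.7 239.4] [27.2 10.6] 87.2
wrist red 6237 px 410 184 mean [0.61  0.292 0.008] z [0.007 0.008 0.009] rect [620.3 290. ] [ 62.1 148.9] 87.8
wrist red 73 px 426 271 mean [0.705 0.307 0.031] z [0.021 0.03  0.044] rect [705.7 308.3] [11.7  1.7] 85.6
now 10.25 [0.6048 0.1851 0.1724] [-3.141e+00 -3.000e-03  3.108e+00] F [-0.4  -0.8  -2.18]
shift mm [ -1.   -2.3 127.4] rotvec [-0.001 -0.003  0.003]
```

View pics/w2.png

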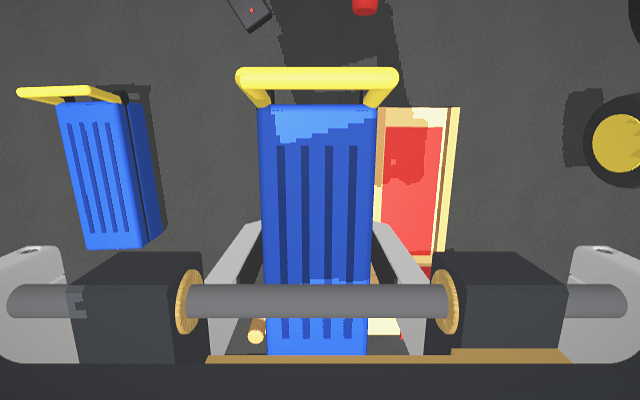

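Wrist picture: the light case is held straight with its lid around (316,192). The red lane shows at (410,184), and case 2 is at the left (100,173). Next I'll find the rails precisely from the depth.

Run:
```python
from h import *
import m
xr=np.array([.9993,-.037]); yr=np.array([.037,.9993]); g=np.array([.62735,.1819])
for f in ('side0','scene0','w2'):
    w=np.load(f+'.npz')['w']
    d=w[...,:2]-g; a=d@xr; b=d@yr
    q=(w[...,2]>.0155)&(w[...,2]<.021)&(a>-.09)&(a<.06)&(b>-.06)&(b<.17)
    # rail groups
    h,e=np.histogram(b[q]*1000,bins=np.arange(-60,170,2))
    print(f,[(int(x),int(c)) for x,c in zip(e,h) if c>0.15*h.max()])
    # yaw of outer rail & board
    s=(w[...,2]>.03)&(w[...,2]<.1)&(a>.06)&(a<.09)&(b>-.03)&(b<.14)
    if s.sum()>100:
        c=np.polyfit(b[s],a[s],1); print(' board face slope',c.round(4),'resid',np.std(a[s]-np.polyval(c,b[s])))
```

```text
side0 [(-46, 14), (-44, 33), (-42, 50), (-40, 43), (-38, 38), (-36, 52), (-34, 16), (32, 33), (34, 42), (36, 52), (38, 48), (40, 61), (42, 41), (66, 47), (68, 55), (70, 51), (72, 51), (74, 74), (76, 14), (142, 37), (144, 64), (146, 64), (148, 66), (150, 62), (152, 45)]
 board face slope [0.0024 0.0752] resid 0.0009522272976417876
scene0 [(-48, 11), (-46, 23), (-44, 30), (-42, 16), (-40, 16), (-38, 15), (-36, 12), (30, 17), (32, 20), (34, 11), (36, 12), (38, 13), (40, 9), (64, 15), (66, 14), (68, 13), (70, 9), (72, 10), (74, 7), (140, 5), (142, 10), (144, 7), (148, 5), (150, 10)]
 board face slope [-0.0006  0.0892] resid 0.0005926609854589589
w2 [(66, 181), (68, 176), (70, 178), (72, 161), (140, 130), (142, 238), (144, 223), (146, 237), (148, 235), (150, 78)]
 board face slope [0.0004 0.0734] resid 0.0003779503336394706
```

```bash
python3 -c "
from h import *
plan(.6048,.1812,.048,np.pi-.037)"
```

```text
now 10.25 [0.6048 0.1851 0.1724] [-3.141e+00 -3.000e-03  3.108e+00] F [-0.4  -0.8  -2.18]
shift mm [ -0.5  -3.8 124.4] rotvec [-0.001 -0.003  0.003]
```

In the tool's units: 124 mm is 0.2067, -1.5 mm is -0.0025.

>>> arm_command(
  plan=[
    [[0,-0.0025,0.05,0,0,0,1],[0,-0.0025,0.1083,0,0,0,1],[0,-0.0025,0.1583,0,0,0,1],[0,-0.0025,0.1917,0,0,0,1],[0,-0.0025,0.2067,0,0,0,1],[0,-0.0025,0.2067,0,0,0,1],[0,-0.0025,0.2067,0,0,0,1],[0,-0.0025,0.2067,0,0,0,1]],
  ],
)

```text
time_s: 11.05
ee_pos: [0.6059, 0.1815, 0.0518]
eef_rot: [3.141, 0.002, 3.105]
force: [0.5, -0.0, -1.9]
grip_width: 0.0599
grip_force: 30.0
```

In the tool's units: 11 mm is 0.0183, 8 mm is 0.0133.

>>> arm_command(
  plan=[
    [[0,0,0.0067,0,0,0,1],[0,0,0.0133,0,0,0,1],[0,0,0.0183,0,0,0,1],[0,0,0.0183,0,0,0,1],[0,0,0.0183,0,0,0,1]],
  ],
)

```text
time_s: 11.55
ee_pos: [0.6052, 0.1815, 0.0394]
eef_rot: [-3.142, -0.0, 3.105]
force: [0.2, -0.4, -2.9]
grip_width: 0.0598
grip_force: 30.0
```

In the tool's units: 5.5 mm is 0.0092, 4 mm is 0.0067.

>>> arm_command(
  plan=[
    [[0,0,0.0033,0,0,0,1],[0,0,0.0067,0,0,0,1],[0,0,0.0092,0,0,0,1],[0,0,0.0092,0,0,0,1],[0,0,0.0092,0,0,0,1]],
  ],
)

```text
time_s: 12.05
ee_pos: [0.6053, 0.1815, 0.034]
eef_rot: [3.142, -0.0, 3.105]
force: [0.1, -0.2, -3.3]
grip_width: 0.0598
grip_force: 30.0
```

In the tool's units: -17 mm is -0.0283, -15 mm is -0.025.

>>> arm_command(
  plan=[
    [[0,0,0.0012,0,0,0,1],[-0.005,0,0.0012,0,0,0,1],[-0.01,0,0.0012,0,0,0,1],[-0.015,0,0.0012,0,0,0,1],[-0.02,0,0.0012,0,0,0,1],[-0.025,0,0.0012,0,0,0,1],[-0.0283,0,0.0012,0,0,0,1],[-0.0283,0,0.0012,0,0,0,1],[-0.0283,0,0.0012,0,0,0,1]],
  ],
)

```text
time_s: 12.95
ee_pos: [0.6225, 0.1808, 0.0333]
eef_rot: [3.142, 0.0, 3.105]
force: [0.6, 0.4, -0.7]
grip_width: 0.0598
grip_force: 30.0
```

In the tool's units: -3 mm is -0.005, -2 mm is -0.0033.

>>> arm_command(
  plan=[
    [[-0.0017,0,0,0,0,0,1],[-0.0033,0,0,0,0,0,1],[-0.005,0,0,0,0,0,1],[-0.005,0,0,0,0,0,1],[-0.005,0,0,0,0,0,1]],
  ],
)

```text
time_s: 13.45
ee_pos: [0.6254, 0.1807, 0.0333]
eef_rot: [3.142, 0.0, 3.105]
force: [-0.3, 0.4, -0.8]
grip_width: 0.0595
grip_force: 30.0
```

In the tool's units: -1.5 mm is -0.0025, -1 mm is -0.0017.

>>> arm_command(
  plan=[
    [[-0.0008,0,0,0,0,0,1],[-0.0017,0,0,0,0,0,1],[-0.0025,0,0,0,0,0,1],[-0.0025,0,0,0,0,0,1]],
  ],
)

```text
time_s: 13.85
ee_pos: [0.6268, 0.1807, 0.0333]
eef_rot: [3.142, 0.0, 3.105]
force: [-1.4, -0.5, 1.1]
grip_width: 0.0599
grip_force: 30.0
```

In the tool's units: -1.5 mm is -0.0025, -1 mm is -0.0017.

>>> arm_command(
  plan=[
    [[-0.0008,0,0,0,0,0,1],[-0.0017,0,0,0,0,0,1],[-0.0025,0,0,0,0,0,1],[-0.0025,0,0,0,0,0,1]],
  ],
)

```text
time_s: 14.25
ee_pos: [0.6271, 0.1807, 0.0333]
eef_rot: [-3.141, -0.003, 3.105]
force: [-12.7, -0.5, 7.3]
grip_width: 0.0602
grip_force: 30.0
```

Contact at home. I'll relax 1 mm, open and rise.

In the tool's units: -140 mm is -0.2333, -120 mm is -0.2.

>>> arm_command(
  plan=[
    [[0.002,0,0,0,0,0,1],[0.002,0,0,0,0,0,1],[0.002,0,0,0,0,0,-1],[0.002,0,0,0,0,0,-1],[0.002,0,0,0,0,0,-1],[0.002,0,0,0,0,0,-1],[0.002,0,0,0,0,0,-1],[0.002,0,0,0,0,0,-1],[0.002,0,-0.05,0,0,0,-1],[0.002,0,-0.1167,0,0,0,-1],[0.002,0,-0.2,0,0,0,-1],[0.002,0,-0.2333,0,0,0,-1]],
  ],
)

```text
time_s: 15.45
ee_pos: [0.6283, 0.181, 0.1786]
eef_rot: [3.14, 0.006, 3.105]
force: [-0.8, 0.6, -0.3]
grip_width: 0.0939
grip_force: 0.0
```

```bash
python3 blue.py; python3 -c "
from h import *
plan(.5875,-.0285,.17,np.pi)"
```

```text
now 15.45 [0.6283 0.181  0.1786] [3.14  0.006 3.105] F [-0.83  0.62 -0.26]
shift mm [  69.8 -393.5  153.5] rotvec [0.002 0.006 0.225]
wrist 9566 [586.7 -26.6] [151.8  61. ] 0.0 [0.047 0.052 0.053]
wrist 8588 [626.2 181.2] [ 59.2 147.7] 87.9 [0.058 0.06  0.061]
scene 664 [629.4 175.3] [ 70.7 155.1] 81.8 [0.044 0.057 0.06 ]
scene 884 [584.1 -30.9] [158.5  63.5] 0.0 [0.044 0.05  0.052]
side 1136 [590.2 -27.1] [145.1  64.7] 0.7 [0.045 0.05  0.053]
side 1634 [629.  181.4] [ 63.2 145.4] 86.4 [0.049 0.058 0.061]
now 15.6 [0.6274 0.1808 0.1743] [3.141e+00 2.000e-03 3.105e+00] F [ 0.09 -0.2  -0.68]
shift mm [  32.2 -210.6    4.1] rotvec [ 0.001  0.002 -0.037]
```

The light case is home in green (lid at 0.626, 0.181, flat). Next is case 2.

In the tool's units: -209 mm is -0.3483, -195 mm is -0.325, -0.037 rad is -0.0059.

>>> arm_command(
  plan=[
    [[0.0533,-0.0667,0,0,0,0,-1],[0.0533,-0.1333,0,0,0,-0.0032,-1],[0.0533,-0.2,0,0,0,-0.0059,-1],[0.0533,-0.2667,0,0,0,-0.0059,-1],[0.0533,-0.325,0,0,0,-0.0059,-1],[0.0533,-0.3483,0,0,0,-0.0059,-1],[0.0533,-0.3483,0,0,0,-0.0059,-1],[0.0533,-0.3483,0,0,0,-0.0059,-1]],
  ],
)

```text
time_s: 16.4
ee_pos: [0.5873, -0.026, 0.1725]
eef_rot: [3.141, -0.001, -3.141]
force: [0.7, 0.3, 0.2]
grip_width: 0.094
grip_force: 0.0
```

```bash
python3 blue.py|grep wrist; python3 -c "
from h import *
plan(.5875,-.028,.0245,np.pi)"
```

```text
wrist 8395 [585.4 -27.2] [147.8  60. ] 0.2 [0.049 0.05  0.051]
wrist 6751 [620.5 180.9] [ 61.5 139.2] 88.1 [0.05  0.058 0.059]
now 16.55 [ 0.5874 -0.0256  0.173 ] [ 3.141 -0.    -3.14 ] F [ 0.4  -1.33 -0.73]
shift mm [-1.000e-01 -2.400e+00  1.485e+02] rotvec [ 0.    -0.     0.002]
```

In the tool's units: 148 mm is 0.2467, 135 mm is 0.225.

>>> arm_command(
  plan=[
    [[0.0017,-0.0033,0.0667,0,0,0,-1],[0.0017,-0.0033,0.1333,0,0,0,-1],[0.0017,-0.0033,0.1917,0,0,0,-1],[0.0017,-0.0033,0.225,0,0,0,-1],[0.0017,-0.0033,0.2467,0,0,0,-1],[0.0017,-0.0033,0.2467,0,0,0,1],[0.0017,-0.0033,0.2467,0,0,0,1],[0.0017,-0.0033,0.2467,0,0,0,1],[0.0017,-0.0033,0.2467,0,0,0,1],[0.0017,-0.0033,0.2467,0,0,0,1],[0.0017,-0.0033,0.2467,0,0,0,1],[0.0017,-0.0033,0.2467,0,0,0,1]],
  ],
  squeeze=45,
)

```text
time_s: 17.75
ee_pos: [0.5869, -0.0287, 0.0262]
eef_rot: [3.141, 0.001, -3.141]
force: [-1.8, 3.6, 6.4]
grip_width: 0.0598
grip_force: 45.0
```

In the tool's units: -150 mm is -0.25, -140 mm is -0.2333.

>>> arm_command(
  plan=[
    [[0,0,-0.0083,0,0,0,1],[0,0,-0.025,0,0,0,1],[0,0,-0.05,0,0,0,1],[0,0,-0.1,0,0,0,1],[0,0,-0.1667,0,0,0,1],[0,0,-0.2333,0,0,0,1],[0,0,-0.25,0,0,0,1],[0,0,-0.25,0,0,0,1],[0,0,-0.25,0,0,0,1]],
  ],
)

```text
time_s: 18.65
ee_pos: [0.5855, -0.0289, 0.1732]
eef_rot: [3.141, -0.003, -3.141]
force: [-1.1, 0.2, -8.3]
grip_width: 0.0594
grip_force: 45.0
```

```bash
python3 -c "
from h import *
xr=np.array([.9993,-.037]); yr=np.array([.037,.9993]); t=np.array([.6048,.1812])+.1095*yr
print(t)
plan(t[0],t[1],.18,np.pi-.037)"
```

```text
[0.6088515  0.29062335]
now 18.65 [ 0.5855 -0.0289  0.1732] [ 3.141e+00 -3.000e-03 -3.141e+00] F [-1.06  0.23 -8.27]
shift mm [-23.4 319.5  -6.8] rotvec [ 0.    -0.003  0.037]
```

It reads 8.3 N, so this is the heavy case. I'll carry it to the red lane.

In the tool's units: 319 mm is 0.5317, 300 mm is 0.5, 0.037 rad is 0.0059.

>>> arm_command(
  plan=[
    [[-0.0067,0.0583,-0.01,0,0,0,1],[-0.0133,0.125,-0.01,0,0,0.0016,1],[-0.02,0.1917,-0.01,0,0,0.0032,1],[-0.0267,0.2583,-0.01,0,0,0.0059,1],[-0.0333,0.325,-0.01,0,0,0.0059,1],[-0.0383,0.3917,-0.01,0,0,0.0059,1],[-0.0383,0.45,-0.01,0,0,0.0059,1],[-0.0383,0.5,-0.01,0,0,0.0059,1],[-0.0383,0.5317,-0.01,0,0,0.0059,1],[-0.0383,0.5317,-0.01,0,0,0.0059,1],[-0.0383,0.5317,-0.01,0,0,0.0059,1],[-0.0383,0.5317,-0.01,0,0,0.0059,1]],
  ],
)

```text
time_s: 19.85
ee_pos: [0.6095, 0.2888, 0.1806]
eef_rot: [-3.141, -0.001, 3.104]
force: [-0.2, -0.9, -7.5]
grip_width: 0.0597
grip_force: 45.0
```

```bash
python3 -c "
from h import *
im,w=pts('wrist')
plan(.6089,.2906,.052,np.pi-.037)
xr=np.array([.9993,-.037]); yr=np.array([.037,.9993]); g=np.array([.62735,.1819])
for n,W in (('wrist',w),('side',pts('side')[1])):
  d=W[...,:2]-g; a=d@xr; b=d@yr
  q=(W[...,2]>.0155)&(W[...,2]<.021)&(a>-.09)&(a<.06)&(b>-.06)&(b<.17)
  h,e=np.histogram(b[q]*1000,bins=np.arange(-60,170,2)); print(n,[(int(x),int(c)) for x,c in zip(e,h) if c>0.15*h.max()])
  q=(W[...,2]>.18)&(W[...,2]<.21)&(a>-.11)&(a<.06)&(b>.05)&(b<.16)
  h,e=np.histogram(b[q]*1000,bins=np.arange(50,170,2)); print(n,[(int(x),int(c)) for x,c in zip(e,h) if c>0.1*h.max()])
"
```

```text
now 19.9 [0.6095 0.2888 0.1809] [-3.141e+00 -1.000e-03  3.104e+00] F [ 0.08  0.26 -8.86]
shift mm [  0.6   1.8 128.9] rotvec [-0.    -0.001 -0.001]
wrist [(28, 91), (34, 148), (36, 181), (38, 170), (40, 155)]
wrist [(76, 478), (78, 744), (80, 793), (82, 909), (84, 808), (86, 818), (88, 802), (90, 835), (92, 811), (94, 818), (96, 820), (98, 818), (100, 826), (102, 823), (104, 807), (106, 861), (108, 786), (110, 824), (112, 803), (114, 812), (116, 813), (118, 815), (120, 822), (122, 831), (124, 815), (126, 807), (128, 881), (130, 834), (132, 771), (134, 632), (136, 227)]
side [(26, 15), (28, 11), (34, 24), (36, 17), (38, 21), (40, 18), (42, 21), (66, 41), (68, 66), (70, 50), (72, 59), (74, 58), (76, 20), (142, 32), (144, 63), (146, 52), (148, 70), (150, 69), (152, 45)]
side [(78, 50), (80, 56), (82, 59), (84, 42), (86, 49), (88, 52), (90, 37), (92, 51), (94, 47), (96, 37), (98, 44), (100, 52), (102, 48), (104, 50), (106, 43), (108, 43), (110, 47), (112, 51), (114, 50), (116, 50), (118, 40), (120, 35), (122, 42), (124, 41), (126, 37), (128, 48), (130, 45), (132, 163), (134, 325), (136, 62), (146, 51)]
```

In the tool's units: 129 mm is 0.215, 1.5 mm is 0.0025.

>>> arm_command(
  plan=[
    [[0,0.0025,0.05,0,0,0,1],[0,0.0025,0.1083,0,0,0,1],[0,0.0025,0.1583,0,0,0,1],[0,0.0025,0.1917,0,0,0,1],[0,0.0025,0.215,0,0,0,1],[0,0.0025,0.215,0,0,0,1],[0,0.0025,0.215,0,0,0,1],[0,0.0025,0.215,0,0,0,1]],
  ],
)

```text
time_s: 20.75
ee_pos: [0.6102, 0.2917, 0.0539]
eef_rot: [3.141, 0.002, 3.105]
force: [0.5, 0.6, -7.0]
grip_width: 0.0598
grip_force: 45.0
```

In the tool's units: 12 mm is 0.02, 8 mm is 0.0133.

>>> arm_command(
  plan=[
    [[0,0,0.0067,0,0,0,1],[0,0,0.0133,0,0,0,1],[0,0,0.02,0,0,0,1],[0,0,0.02,0,0,0,1],[0,0,0.02,0,0,0,1]],
  ],
)

```text
time_s: 21.25
ee_pos: [0.6094, 0.2915, 0.0401]
eef_rot: [-3.142, -0.0, 3.105]
force: [-0.1, 0.4, -7.9]
grip_width: 0.06
grip_force: 45.0
```

In the tool's units: 6 mm is 0.01, 4 mm is 0.0067.

>>> arm_command(
  plan=[
    [[0,0,0.0033,0,0,0,1],[0,0,0.0067,0,0,0,1],[0,0,0.01,0,0,0,1],[0,0,0.01,0,0,0,1],[0,0,0.01,0,0,0,1]],
  ],
)

```text
time_s: 21.75
ee_pos: [0.6094, 0.2915, 0.0343]
eef_rot: [3.142, 0.0, 3.105]
force: [-1.2, -0.4, -8.1]
grip_width: 0.0593
grip_force: 45.0
```

In the tool's units: -17 mm is -0.0283, -15 mm is -0.025.

>>> arm_command(
  plan=[
    [[-0.005,0,0.0005,0,0,0,1],[-0.01,0,0.0005,0,0,0,1],[-0.015,0,0.0005,0,0,0,1],[-0.02,0,0.0005,0,0,0,1],[-0.025,0,0.0005,0,0,0,1],[-0.0283,0,0.0005,0,0,0,1],[-0.0283,0,0.0005,0,0,0,1],[-0.0283,0,0.0005,0,0,0,1]],
  ],
)

```text
time_s: 22.55
ee_pos: [0.6269, 0.2909, 0.0342]
eef_rot: [3.141, 0.001, 3.105]
force: [0.4, 0.6, -2.0]
grip_width: 0.0599
grip_force: 45.0
```

In the tool's units: -2 mm is -0.0033, -1.4 mm is -0.0023.

>>> arm_command(
  plan=[
    [[-0.0012,0,0,0,0,0,1],[-0.0023,0,0,0,0,0,1],[-0.0033,0,0,0,0,0,1],[-0.0033,0,0,0,0,0,1]],
  ],
)

```text
time_s: 22.95
ee_pos: [0.6281, 0.291, 0.0342]
eef_rot: [3.142, -0.001, 3.105]
force: [-5.6, -0.0, 2.7]
grip_width: 0.0599
grip_force: 45.0
```

In the tool's units: -0.8 mm is -0.0013, -0.4 mm is -0.0007.

>>> arm_command(
  plan=[
    [[-0.0007,0,0,0,0,0,1],[-0.0013,0,0,0,0,0,1],[-0.0013,0,0,0,0,0,1]],
  ],
)

```text
time_s: 23.25
ee_pos: [0.6289, 0.2909, 0.0342]
eef_rot: [3.142, -0.001, 3.105]
force: [-6.4, -0.7, 2.5]
grip_width: 0.0597
grip_force: 45.0
```

In the tool's units: -1.5 mm is -0.0025, -1 mm is -0.0017.

>>> arm_command(
  plan=[
    [[-0.0008,0,-0.0003,0,0,0,1],[-0.0017,0,-0.0003,0,0,0,1],[-0.0025,0,-0.0003,0,0,0,1],[-0.0025,0,-0.0003,0,0,0,1]],
  ],
)

```text
time_s: 23.65
ee_pos: [0.6304, 0.2908, 0.0343]
eef_rot: [-3.142, -0.001, 3.105]
force: [-5.9, 0.1, 0.4]
grip_width: 0.0599
grip_force: 45.0
```

In the tool's units: -0.8 mm is -0.0013, -0.4 mm is -0.0007.

>>> arm_command(
  plan=[
    [[-0.0007,0,0,0,0,0,1],[-0.0013,0,0,0,0,0,1],[-0.0013,0,0,0,0,0,1]],
  ],
)

```text
time_s: 23.95
ee_pos: [0.6311, 0.2908, 0.0343]
eef_rot: [-3.141, -0.001, 3.105]
force: [-6.1, -0.7, 1.6]
grip_width: 0.0596
grip_force: 45.0
```

In the tool's units: -1 mm is -0.0017, -0.5 mm is -0.0008.

>>> arm_command(
  plan=[
    [[-0.0008,0,0,0,0,0,1],[-0.0017,0,0,0,0,0,1],[-0.0017,0,0,0,0,0,1]],
  ],
)

```text
time_s: 24.25
ee_pos: [0.6311, 0.2909, 0.0342]
eef_rot: [-3.141, -0.003, 3.105]
force: [-14.6, -1.2, 5.3]
grip_width: 0.0595
grip_force: 45.0
```

```bash
python3 blue.py
python3 - <<'E'
from h import *
im=np.load('l_side.npz')['im']; cv2.imwrite('pics/c2.png',cv2.resize(im[170:350,130:330],None,fx=3,fy=3,interpolation=cv2.INTER_CUBIC))
E
```

```text
now 24.25 [0.6311 0.2909 0.0342] [-3.141e+00 -3.000e-03  3.105e+00] F [-14.61  -1.2    5.33]
shift mm [  67.8 -503.2   10.7] rotvec [-0.001 -0.003  0.225]
wrist 19101 [599.1 182.6] [60.9 96.4] 87.6 [0.053 0.058 0.059]
wrist 19977 [603.1 292. ] [60.  97.2] 88.3 [0.057 0.058 0.059]
wrist 3708 [684.8 289.3] [60.1 27.1] 86.0 [0.057 0.058 0.059]
scene 203 [581.3 286.6] [53.6 71.2] 11.8 [0.045 0.057 0.06 ]
scene 662 [622.3 177. ] [ 63.6 142.5] 88.0 [0.045 0.057 0.06 ]
side 942 [603.3 181.2] [62.9 94.4] 87.0 [0.048 0.058 0.061]
side 982 [605.1 292.5] [60.2 85.7] 89.0 [0.051 0.058 0.061]
```

View pics/c2.png

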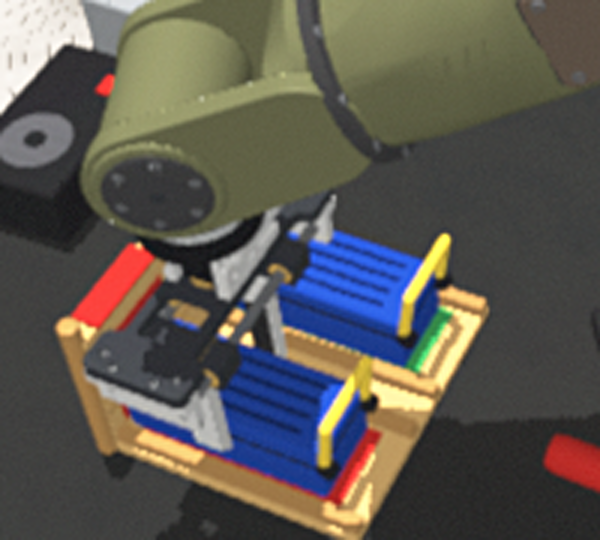

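The picture shows both cases level in their lanes with handles outwards, and the red-lane case is now stopped by the end board (14.6 N with no further travel). I'll release and rise.

In the tool's units: -160 mm is -0.2667, -120 mm is -0.2.

>>> arm_command(
  plan=[
    [[0.0013,0,0,0,0,0,1],[0.0013,0,0,0,0,0,1],[0.0013,0,0,0,0,0,-1],[0.0013,0,0,0,0,0,-1],[0.0013,0,0,0,0,0,-1],[0.0013,0,0,0,0,0,-1],[0.0013,0,0,0,0,0,-1],[0.0013,0,0,0,0,0,-1],[0.0013,0,-0.05,0,0,0,-1],[0.0013,0,-0.1167,0,0,0,-1],[0.0013,0,-0.2,0,0,0,-1],[0.0013,0,-0.2667,0,0,0,-1]],
  ],
)

```text
time_s: 25.6
ee_pos: [0.6318, 0.2907, 0.1972]
eef_rot: [3.141, 0.002, 3.105]
force: [0.2, -0.1, -0.6]
grip_width: 0.0936
grip_force: 0.0
```

In the tool's units: -190 mm is -0.3167, -150 mm is -0.25.

>>> arm_command(
  plan=[
    [[0.0833,-0.0833,-0.0333,0,0,0,-1],[0.1667,-0.1667,-0.0333,0,0,0,-1],[0.1667,-0.25,-0.0333,0,0,0,-1],[0.1667,-0.3167,-0.0333,0,0,0,-1],[0.1667,-0.3167,-0.0333,0,0,0,-1]],
  ],
)

```text
time_s: 26.1
ee_pos: [0.5238, 0.1018, 0.2149]
eef_rot: [-3.141, 0.001, 3.104]
force: [0.1, 0.6, 0.2]
grip_width: 0.0942
grip_force: 0.0
```

```bash
python3 blue.py
python3 - <<'E'
from h import *
for n in ('wrist','side'):
    z=np.load(f'l_{n}.npz'); w=z['w']; xr=np.array([.9993,-.037]); yr=np.array([.037,.9993]); g=np.array([.62735,.1819])
    d=w[...,:2]-g; a=d@xr; b=d@yr
    h=cv2.cvtColor(z['im'],cv2.COLOR_BGR2HSV).astype(int); bl=(h[...,0]>=105)&(h[...,0]<=128)&(h[...,1]>120)&(w[...,2]>.055)&(w[...,2]<.063)
    for c in (0,.108):
        s=(w[...,2]>.07)&(w[...,2]<.1)&(a>.06)&(a<.1)&(abs(b-c)<.025); q=bl&(abs(b-c)<.02)
        print(n,c,'board',np.median(a[s]) if s.any() else None,'lid x',np.percentile(a[q],[1,99]).round(4))
im=np.load('l_side.npz')['im']; cv2.imwrite('pics/c3.png',cv2.resize(im[170:350,130:330],None,fx=3,fy=3,interpolation=cv2.INTER_CUBIC))
E
```

```text
now 26.1 [0.5238 0.1018 0.2149] [-3.141e+00  1.000e-03  3.104e+00] F [0.09 0.64 0.2 ]
shift mm [ -32.9 -310.3  190.9] rotvec [-0.     0.001  0.224]
wrist 3000 [604.2 178.8] [ 58.9 100.8] 87.7 [0.056 0.058 0.059]
wrist 3206 [605.8 288.6] [60.7 93. ] 86.7 [0.053 0.058 0.059]
scene 390 [598.9 288.1] [ 65.6 102.5] 87.4 [0.045 0.057 0.06 ]
scene 664 [630.6 174.6] [ 72.1 155.8] 81.3 [0.045 0.057 0.06 ]
side 1646 [628.5 180.8] [ 62.7 145.1] 87.1 [0.049 0.058 0.061]
side 1890 [634.1 292.1] [ 59.2 144.5] 88.3 [0.05  0.058 0.061]
wrist 0 board 0.07315269613148605 lid x [-0.0693  0.0714]
wrist 0.108 board None lid x [-0.0668  0.0191]
side 0 board 0.07510059286056728 lid x [-0.0639  0.0713]
side 0.108 board 0.07531785320312308 lid x [-0.0733  0.0712]
```

View pics/c3.png

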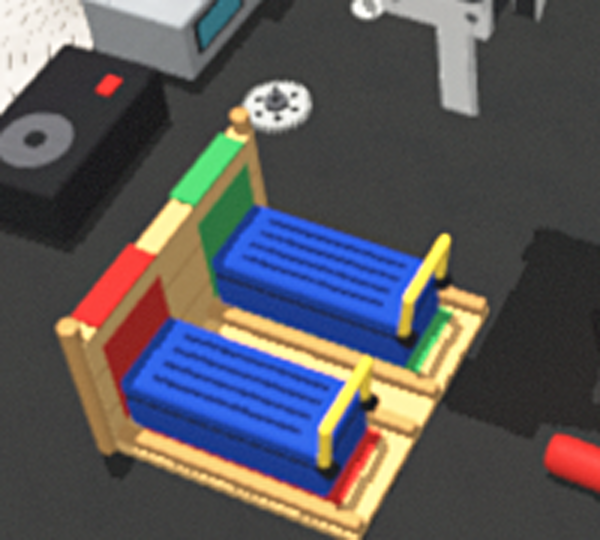

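Both cases sit flat against their end boards, with lids up and handles outwards. The gaps at the boards are equal, 0.0713 on the lid against 0.075 for the board in the side view. I'm handing in.

```bash
python3 -c "
from h import *
print(ctrl.hand_in())"
```

```text
the job is handed in; nothing more can be done
None
```

The job is handed in at about 26 s of the 72 s limit: the heavy case (8.3 N when lifted) is home in the red lane and the light case (3.0 N) in the green lane, both flat with handles outwards against their end boards. No verdict came back.

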